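# Clamp a flanged pulley with a recessed thumbwheel

### The arm

A 7-joint arm with a two-finger parallel gripper is mounted at the origin on a cart in front of the work surface, level with it; the furniture and walls round the work are solid. World frame = base frame: x ahead of the robot, y to its left, z up, the work surface at z = 0. Lengths are in m, angles in rad, forces in N, time in s.
With the tool pointing down it reaches from about 0.375 to 0.925 m from the base axis. Payload 3.1 kg.
Tool frame: the origin (TCP) lies midway between the tips of the shut fingers; the grasp point (between the pads) lies 19 mm behind it; z points along the fingers, y is the line along which they close (so a half turn about z gives the same grasp; the last joint's range is limited). The gripper opens to 85 mm and grips with 20 to 120 N. Pads are 22 mm wide; open, the fingers measure 114 mm over their backs; the gripper's body (76 mm by 85 mm) begins 54 mm behind the grasp point. The pads swing forward as they close: fully open they stand 13 mm farther back than shut.
Start: joints at [-1.204, 0.383, 0.044, 1.598, -0.018, 1.161, -0.05], TCP at [0.291, 0.581, 0.231] pointing down, gripper open.
Joint ranges: [-2.61, 2.61], [-0.41, 2.15], [-1.48, 1.57], [0, 2.5], [-1.57, 4.71], [0.05, 1.97], [-2.85, 2.85]. Speed limits (rad/s): [2.79, 2.79, 3.14, 3.14, 3.14, 3.14, 3.14].

### API

Orientations are given as a unit quaternion [w, x, y, z].
In Python, from bench import r gives the robot as it stands. The module is installed in compiled form; this text tells all that it offers.
- The arm moves only by the shell command python3 -m inch 'ROWS'. ROWS is JSON, a list that holds one entry, the list of rows, each a list of 5 numbers: the finger opening in m, from 0 to 0.0854, then the shift along the tool's x, y, z in m, then the turn about the tool's z in degrees. A call has 1 to 12 rows; each row is the pose to reach, as a shift and turn from the pose commanded when the call began, along the tool's axes at that moment; what a row does not reach only later rows make up. A row lasts 1/8 s, in which the tool goes at most 62.5 mm and 10.7 degrees, less where a joint would pass 70% of its speed; a pose out of reach is approached as far as the arm can. A call with a gripper value outside its range is refused whole. The fingers move at their own pace and stop on an object; the grip force is fixed at half the most. Time passes only in rows, so rows that repeat a pose let the fingers close. It gives the time, the measured TCP pose, the force, the opening and the grip force at its end, in the units of the state.
- r.sense(): the state, without advancing time (a new reading comes with each control period).
- r.grab_frame(name): name is "side" or "top"; returns the picture (420x560x3 uint8, red, green, blue); there is no depth.
- r.calibration(name): a dict with "camera_matrix" (3x3 intrinsics, pixels), "rvec" (rotation vector, rad) and "tvec" (3), from world to camera coordinates, as OpenCV has them. Camera axes: x right, y down, z forward; pixel columns grow to the right and rows downward; lengths in m; the calibration is good to about 2 mm. A picture is of the moment at which its call begins. calibration takes no time and is no camera call.
- r.finish_job(): hands the job in; it is judged then, once.
The state is a dict: "clock": time; "joint_positions": joint angles; "qvel": joint speeds; "tau": joint torques, N m; "tcp_pos": TCP position; "eef_rot": TCP orientation; "wrist_force": force on the tool from outside, world axes, zero at the start; "wrist_torque": the same for the moment, N m; "width": opening from 0.0 (shut) to 1.0 (fully open); "grip_force": force on a finger pad.
Only numpy, scipy, OpenCV 4.12 (cv2) and the standard library are available. Lean on these libraries where they do the work, as an engineer would, in place of code of your own. Each camera call takes 0.05 s, during which the arm holds its last target. There are 200 camera calls.

### The job

Clamp the toothed pulley with the hub in the pulley clamp, so that its set screws can be worked on: take it out of the wooden rack, lay it down flat on the bench with the hub upward and let go, then take it again and seat it over the clamp's spigot, hub up and fully home. Then roll the recessed thumbwheel by its exposed rim until the V-jaw grips the pulley firmly; do not push the jaw itself. Leave the idler in the rack and the other things on the bench alone.

Things in the scene. Friction and masses are not known exactly. Their poses are not given: they have to be found in the camera images.
- pulley: Bare aluminium toothed pulley, 120 g. Origin: centre of its face (end opposite the hub), own +z along its axis to the hub. From the face: flange 56 mm diameter, 3 mm thick; toothed drum 44 mm diameter, 14 mm long; flange 56 mm, 3 mm thick (20 mm over both flanges); hub 26 mm diameter, 14 mm long, with set-screw holes. 20 mm bore right through. Starts in either slot of the rack, hub to the rack's -y.
- pulley_hub (a point): Point on the pulley's axis at the middle of the hub's length, 27 mm from the face; own z along the axis, away from the face. The pulley lies stably on its face; let go while resting on the rim of the face flange, axis 45 degrees from vertical and hub side up, it falls flat onto its face.
- idler: Bystander in the rack's other slot: plain aluminium idler roller with the same two 56 mm flanges, 20 mm over all, 20 mm bore, but smooth and with no hub. Origin: centre of one face, own z along its axis. Stays there.
- rack: Beech rack, fixed, 150 mm (x) by 44 mm (y) by 18 mm high, origin at the centre of its underside. Two slots in line along its x, centres at x = -35 and +35 mm, each 23 mm wide in y. A part stands in a slot on its two rims, axis along the rack's y and 34 mm above the bench (top of its flanges at 62 mm), its lowest 12 mm inside the slot.
- clamp: Grey cast pulley clamp, fixed to the bench. Origin: on its underside, below the spigot's axis; own -x is its front, own y runs from the spigot over the V-jaw to the thumbwheel. Base 74 mm in x, from y = -45 to +119 mm, top at z = 20 mm. The wheel's block: y = 74 to 114 mm, 64 mm wide in x, flat top at z = 40 mm.
- seat (a point): Centre of the clamp's round steel seat (50 mm diameter, 24 mm above the bench), axes as the clamp's. A steel spigot, 18 mm diameter with a tapered tip, rises 16 mm from it. When seated, the pulley's origin is at this point and its hub points up (upper flange 20 mm, hub end 34 mm above the seat).
- v_jaw: Steel V-jaw (50 mm wide, top 41 mm above the bench) sliding along the clamp's y. Its origin coincides with the clamp's when fully open and moves to the clamp's -y as it closes, 4 mm per radian of the thumbwheel. It meets the flange rims of a seated pulley after about 14 mm (thumbwheel about 3.4 rad) and grips it firmly at about 3.8 rad.
- wheel_crest (a point): Highest point of the thumbwheel's rim, middle of its width, 46 mm above the bench; axes as the clamp's. Knurled dark steel wheel, 40 mm diameter, 14 mm wide, axis along the clamp's y, 94 mm from the spigot's axis. It is recessed in a slot of its block; only the top 6 mm of the rim stands out (29 mm long in x).
- thumbwheel (a joint): Angle of the thumbwheel, rad: 0 (jaw fully open) to 4.5, starts at 0 to 1.2. It grows and the jaw closes as the top of the rim rolls to the clamp's front (own -x). Takes about 1.5 N at the rim, stays where left, stiffens as the jaw bears on the pulley. A fingertip pressed on the crest with some 5 N and drawn 20 mm along -x turns it about 1 rad; lift, go back, repeat.
- driver: Bystander: small screwdriver, 130 mm long, lying on the bench.
- pliers: Bystander: black pliers, 112 mm long, lying on the bench.
- board: Bystander: small blue circuit board, 30 by 45 mm, lying on the bench.
Not all that is in view belongs to the job. Leave any green look-alike of the pulley alone.

How it is judged:
On the way, in this order (a step that is already met when the one before it is completed fails the run):
1. the pulley lies flat on the bench, hub up, let go (angle between pulley's own z axis and vertical below 0.08 rad and height (world z) of pulley below 0.004 m and contact force between the fingers and pulley below 0.1 N), for 0.2 s.
2. the pulley is fully home on the seat, over the spigot, hub up, let go (horizontal distance between pulley and seat below 0.004 m and z of pulley in the frame of seat between -0.002 and 0.002 m and angle between pulley's own z axis and vertical below 0.06 rad and contact force between the fingers and pulley below 0.1 N), for 0.2 s.
At the end, for the whole second after the job is handed in: The pulley sits hub up on the seat over the spigot (origin within 4 mm of the seat's axis, within 2 mm of its height, tilt under 0.06 rad), the V-jaw presses on it with more than 2 N, all at rest and let go (all of step 2 and contact force between v_jaw and pulley above 2 N and linear speed of pulley below 0.01 m/s and velocity of joint thumbwheel between -0.05 and 0.05 rad/s); the robot touches nothing.
It fails at once if the idler is moved more than 25 mm (distance of idler from where it was at the start of the episode above 0.025 m).
It fails at once if the small screwdriver is moved more than 25 mm (distance of driver from where it was at the start of the episode above 0.025 m).
It fails at once if the pliers is moved more than 25 mm (distance of pliers from where it was at the start of the episode above 0.025 m).
It fails at once if the circuit board is moved more than 25 mm (distance of board from where it was at the start of the episode above 0.025 m).
It fails at once if the V-jaw itself is pushed by the fingers, with more than 6 N (contact force between the fingers and v_jaw above 6 N).
It also fails if it takes over 64 s, if anything falls off the work surface, if the arm or the gripper's body presses on something with over 40 N, if the wrist force passes 120 N, or if a joint passes its speed limit or range.

## Working session

There is one attempt and no reset: what is moved stays moved. The work goes in short steps, Python scripts to look and compute and a shell command to move; the robot and the scene stay as the last step left them, time stands still between calls to the robot, and variables do not carry over. Pictures are saved under pics/ and viewed, at most 10 in all, crops included, and the job is handed in when it is done.

```bash
mkdir -p pics; cat > h.py <<'E'
import numpy as np,cv2
from bench import r
from scipy.spatial.transform import Rotation as R
def cam(n):
    c=r.calibration(n);K=np.array(c["camera_matrix"]);Rm=cv2.Rodrigues(np.array(c["rvec"],float))[0];t=np.array(c["tvec"],float).ravel()
    return K,Rm,t
def ray(n,u,v):
    K,Rm,t=cam(n);d=Rm.T@np.linalg.solve(K,[u,v,1.]);return -Rm.T@t,d
def onz(n,u,v,z):
    c,d=ray(n,u,v);return c+d*(z-c[2])/d[2]
def proj(n,p):
    K,Rm,t=cam(n);q=K@(Rm@np.array(p,float)+t);return q[:2]/q[2]
def tri(u1,u2):
    c1,d1=ray("top",*u1);c2,d2=ray("side",*u2)
    s=np.linalg.lstsq(np.c_[d1,-d2],c2-c1,rcond=None)[0]
    a,b=c1+s[0]*d1,c2+s[1]*d2;return (a+b)/2,np.linalg.norm(a-b)
def shot(n,f):
    im=cv2.cvtColor(r.grab_frame(n),cv2.COLOR_RGB2BGR);cv2.imwrite("pics/"+f,im);return im
E
python3 - <<'E'
from h import *
shot("top","t0.png");shot("side","s0.png")
for n in("top","side"):print(n,ray(n,280,210),proj(n,[.5,0,0]))
s=r.sense();print(s["tcp_pos"],s["eef_rot"],s["wrist_force"],s["clock"])
E
```

```text
top (array([ 0.21867622, -0.19553445,  0.99638585]), array([ 0.21442143,  0.01913223, -0.97685922])) [206.79265191 185.52697708]
side (array([ 0.50697187, -1.40740763,  0.56689104]), array([-0.0678445 ,  0.91757844, -0.39199583])) [309.55876989 201.43077233]
[0.29099716 0.5802728  0.22999117] [-1.99613916e-04  2.30298087e-01  9.73119394e-01 -1.18175611e-03] [-0.47967315 -0.19285698  0.7331171 ] 0.1
```

View pics/t0.png

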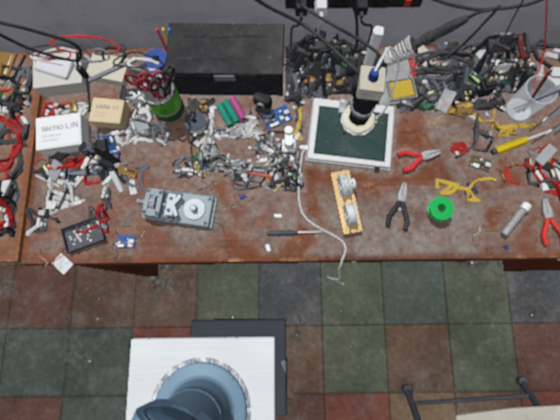

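View pics/s0.png

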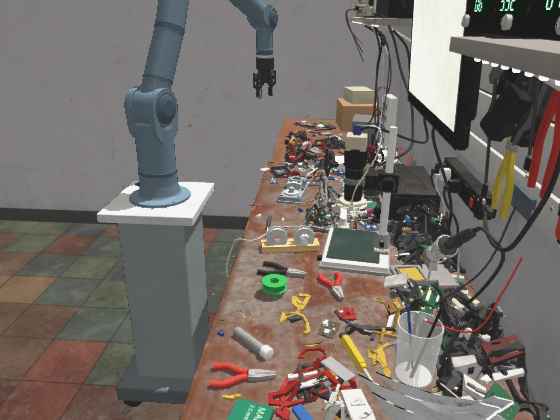

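The top view shows the grey clamp at about (180,208), its round seat at (195,208), the rack at (346,202) with two parts, and a green look-alike at (440,209). I'll enlarge the rack and clamp.

```bash
python3 - <<'E'
from h import *
t=cv2.imread("pics/t0.png");s=cv2.imread("pics/s0.png")
def c(im,u,v,w,h,W,H):return cv2.resize(im[v:v+h,u:u+w],(W,H),interpolation=cv2.INTER_CUBIC)
o=np.vstack([np.hstack([c(t,130,175,100,75,400,300),c(t,315,165,75,75,400,300)[:, :]]),np.hstack([c(s,265,165,60,45,400,300),c(s,250,215,80,60,400,300)])])
cv2.imwrite("pics/c0.png",o)
E
```

```text
(no output)
```

View pics/c0.png

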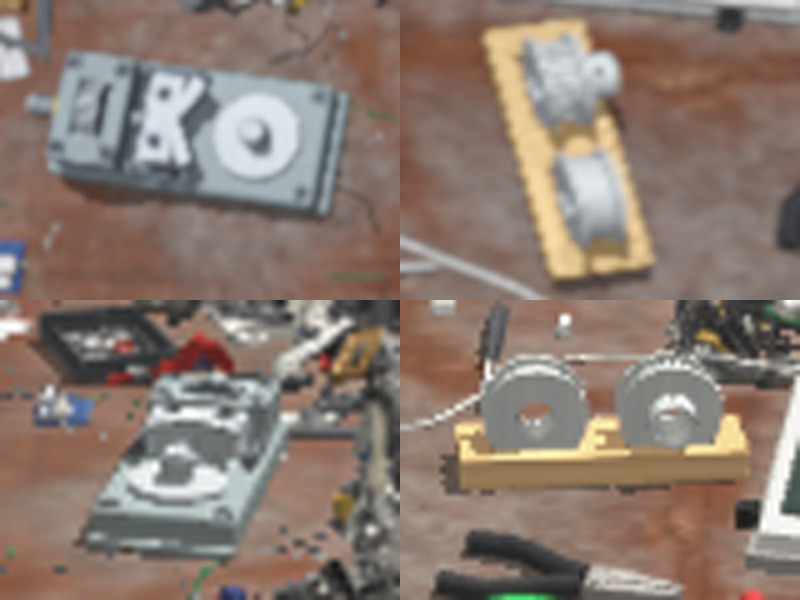

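The pulley is in the rack's far slot at top (347,185): it has the hub pointing right (world -y), visible in both views. The part at (351,215) is hubless, so it is the idler, and the green one at (440,209) is the decoy. Next I'll measure the rack and clamp.

```bash
python3 - <<'E'
from h import *
t=cv2.imread("pics/t0.png");hsv=cv2.cvtColor(t,cv2.COLOR_BGR2HSV)
# rack
m=cv2.inRange(hsv,(12,70,150),(30,200,255));q=np.zeros_like(m);q[160:245,320:370]=m[160:245,320:370]
pts=np.argwhere(q)[:,::-1]
P=np.array([onz("top",u,v,.018)[:2] for u,v in pts])
rc=cv2.minAreaRect((P*1000).astype(np.float32));print("rack",rc,cv2.boxPoints(rc))
# seat: bright disc
g=cv2.cvtColor(t,cv2.COLOR_BGR2GRAY)
b=(g>195).astype(np.uint8);b[:, :180]=0;b[:190]=0;b[228:]=0;b[:,210:]=0
n,l,st,ce=cv2.connectedComponentsWithStats(b);i=1+np.argmax(st[1:,4])
cs=cv2.findContours((l==i).astype(np.uint8),cv2.RETR_EXTERNAL,cv2.CHAIN_APPROX_NONE)[0][0][:,0]
S=np.array([onz("top",u,v,.024)[:2] for u,v in cs])*1000
print("seat",cv2.minEnclosingCircle(S.astype(np.float32)),S.mean(0),cv2.fitEllipse(cs))
# clamp base: grey-cyan body
hh=cv2.inRange(hsv,(75,15,80),(120,90,215));hh[:180]=0;hh[235:]=0;hh[:,:136]=0;hh[:,225:]=0
hh=cv2.morphologyEx(hh,cv2.MORPH_OPEN,np.ones((3,3)))
n,l,st,ce=cv2.connectedComponentsWithStats(hh);i=1+np.argmax(st[1:,4]);p=np.argwhere(l==i)[:,::-1]
C=np.array([onz("top",u,v,.020)[:2] for u,v in p])*1000
rc=cv2.minAreaRect(C.astype(np.float32));print("clamp",rc,cv2.boxPoints(rc))
print("wheel",onz("top",151.75,201.3,.046))
K,_,_=cam("top");print(K[0,0], [onz("top",u,v,.034) for u,v in((340.5,183),(351.5,184))])
# pulley near-ends at z=.062 top of flanges
E
```

```text
rack ((457.0279541015625, -349.7641906738281), (152.9232177734375, 86.36734771728516), 9.470986366271973) [[ 374.50278 -319.75076]
 [ 388.7144  -404.94083]
 [ 539.5531  -379.77762]
 [ 525.34155 -294.58755]]
seat ((439.0919189453125, 24.566232681274414), 24.848939895629883) [438.69597067  24.57617442] ((193.43408203125, 208.1780548095703), (19.42922592163086, 20.8948917388916), 44.8344612121582)
clamp ((442.0880432128906, 59.43143081665039), (168.98695373535156, 74.97967529296875), 81.42525482177734) [[392.41934  -18.527878]
 [466.56088  -29.707314]
 [491.75674  137.39075 ]
 [417.6152   148.57018 ]]
wheel [0.45128445 0.11539378 0.046     ]
429.12918429513917 [array([ 0.49251277, -0.31808722,  0.034     ]), array([ 0.48976663, -0.34358034,  0.034     ])]
```

```bash
python3 - <<'E'
from h import *
t=cv2.imread("pics/t0.png");hsv=cv2.cvtColor(t,cv2.COLOR_BGR2HSV)
m=cv2.inRange(hsv,(14,70,130),(28,200,255));q=np.zeros_like(m);q[165:240,325:368]=m[165:240,325:368]
q=cv2.morphologyEx(q,cv2.MORPH_OPEN,np.ones((3,3)));q=cv2.morphologyEx(q,cv2.MORPH_CLOSE,np.ones((9,9)))
n,l,st,ce=cv2.connectedComponentsWithStats(q);i=1+np.argmax(st[1:,4]);print(st[1:])
p=np.argwhere(l==i)[:,::-1]
for z in(.018,):
    P=np.array([onz("top",u,v,z)[:2] for u,v in p])*1000
    rc=cv2.minAreaRect(P.astype(np.float32));print("rack",rc,cv2.boxPoints(rc))
s=cv2.imread("pics/s0.png");hs=cv2.cvtColor(s,cv2.COLOR_BGR2HSV)
# far-right/left bottom corners of the rack's front (-y) face in side view, from crop pixels
for u,v,z in((250+62/5,215+(487-300)/5,0),(250+345/5,215+(480-300)/5,0),(250+62/5,215+(453-300)/5,.018),(250+347/5,215+(446-300)/5,.018)):print(onz("side",u,v,z)*1000)
# flange tops side view & crests: centre of faces
print(tri((346.9,185),(250+270/5,215+(408-300)/5)))
for u in((404,)):pass
a=onz("side",250+(534-400)/5+0,0,0)
E
```

```text
[[330 169  33  66 700]]Traceback (most recent call last):
  File "<stdin>", line 8, in <module>
  File "h.py", line 10, in onz
    c,d=ray(n,u,v);return c+d*(z-c[2])/d[2]
        ~~~^^^^^^^
  File "h.py", line 8, in ray
    K,Rm,t=cam(n);d=Rm.T@np.linalg.solve(K,[u,v,1.]);return -Rm.T@t,d
           ~~~^^^
  File "h.py", line 5, in cam
    c=r.calibration(n);K=np.array(c["camera_matrix"]);Rm=cv2.Rodrigues(np.array(c["rvec"],float))[0];t=np.array(c["tvec"],float).ravel()
ValueError: time passes only in moves, steps and waits
```

```bash
sed -i 's/^def cam/import functools\n@functools.cache\ndef cam/' h.py; python3 - <<'E'
from h import *
t=cv2.imread("pics/t0.png");hsv=cv2.cvtColor(t,cv2.COLOR_BGR2HSV)
m=cv2.inRange(hsv,(14,70,130),(28,200,255));q=np.zeros_like(m);q[165:240,325:368]=m[165:240,325:368]
q=cv2.morphologyEx(q,cv2.MORPH_OPEN,np.ones((3,3)));q=cv2.morphologyEx(q,cv2.MORPH_CLOSE,np.ones((9,9)))
n,l,st,ce=cv2.connectedComponentsWithStats(q);i=1+np.argmax(st[1:,4])
p=np.argwhere(l==i)[:,::-1]
P=np.array([onz("top",u,v,.018)[:2] for u,v in p])*1000
rc=cv2.minAreaRect(P.astype(np.float32));print("rack",rc,cv2.boxPoints(rc))
for u,v,z in((250+62/5,215+(487-300)/5,0),(250+345/5,215+(480-300)/5,0),(250+62/5,215+(453-300)/5,.018),(250+347/5,215+(446-300)/5,.018)):print(onz("side",u,v,z)*1000)
print(tri((346.9,185),(250+270/5,215+(408-300)/5)))
c=onz("top",346.9,185,.034);print(c)
E
```

```text
rack ((453.1642150878906, -330.61834716796875), (154.13681030273438, 48.490821838378906), 9.681326866149902) [[ 373.1161  -319.67868]
 [ 381.2707  -367.4789 ]
 [ 533.21234 -341.558  ]
 [ 525.05774 -293.75778]]
[ 385.03929676 -362.18449606    0.        ]
[ 530.39009408 -341.73036839    0.        ]
[ 384.82772083 -359.02229653   18.        ]
[ 530.73560683 -338.24113425   18.        ]
(array([ 0.48883756, -0.3325066 ,  0.0347862 ]), np.float64(0.0030494830849312022))
[ 0.48748941 -0.3327746   0.034     ]
```

```bash
cat >> h.py <<'E'
def togo(p,yaw):
    "tool-frame shift to world p (m), and turn so tool y is at world angle yaw deg (mod 180)"
    s=r.sense();M=R.from_quat(np.roll(s["eef_rot"],-1)).as_matrix()
    d=M.T@(np.array(p)-s["tcp_pos"]);a=np.degrees(np.arctan2(M[1,1],M[0,1]))
    t=-(yaw-a);t=(t+90)%180-90
    print("shift mm",np.round(d*1000,1),"turn",round(t,1),"tcp",np.round(s["tcp_pos"]*1000,1),"F",np.round(s["wrist_force"],1),"w",s["width"],"t",s["clock"],"j7",s["joint_positions"][6],"tools",np.round(M[:,:2].T,3).tolist())
E
python3 - <<'E'
from h import *
for u,v,z in((356.3,183.75,.038),(338.4,181,.05)):print(onz("top",u,v,z))
# side view: flange/hub circles
s=cv2.imread("pics/s0.png")
for cx,cy in((675,408),(538,405)):print(tri((0,0),(0,0))[1]*0, [ (lambda c,d:c+d*((-.345+(.02 if cx<600 else 0))-c[1])/d[1])(*ray("side",250+(cx-400)/5,215+(cy-300)/5))])
print(onz("top",245,212,0),onz("top",262,205,0))
togo([.4927,-.3477,.20],9)
E
```

```text
[ 0.48909859 -0.35411285  0.038     ]
[ 0.49278473 -0.3114279   0.05      ]
0.0 [array([ 0.49305161, -0.345     ,  0.04156022])]
0.0 [array([ 0.42112206, -0.325     ,  0.0302553 ])]
[ 0.43357028 -0.0928592   0.        ] [ 0.45012517 -0.13320538  0.        ]
shift mm [-596.2 -739.1   31.9] turn 54.4 tcp [291.  580.3 230. ] F [-0.5 -0.2  0.7] w 1.0025376251915672 t 0.1 j7 -0.04992745504232217 tools [[-0.894, 0.448, -0.0], [0.448, 0.894, -0.002]]
```

```bash
python3 -m inch '[[[0.05,-40,-50,0,5],[0.05,-0.080,-0.100,0,10],[0.05,-0.12,-0.15,0,15],[0.05,-0.16,-0.2,0,20],[0.05,-0.2,-0.25,0,25],[0.05,-0.24,-0.3,0,30],[0.05,-0.28,-0.35,0,35],[0.05,-0.32,-0.4,0,40],[0.05,-0.36,-0.45,0,45],[0.05,-0.39,-0.485,0,50],[0.05,-0.42,-0.52,0,54.4]]]' | head -c 600
```

```text
clock: 1.48
tcp_pos: [0.4334, -0.0748, 0.2312]
eef_rot: [-0.0, 0.652, 0.759, 0.0]
wrist_force: [-0.7, 1.6, -0.0]
width: 0.586
grip_force: 0.0
```

```bash
python3 - <<'E'
from h import *
togo([.4935,-.349,.12],9)
E
```

```text
shift mm [-280.2   18.   111.1] turn -0.3 tcp [433.4 -74.8 231.2] F [-0.7  1.6 -0. ] w 0.5855190647994025 t 1.475 j7 0.19636551063682356 tools [[-0.151, 0.989, 0.0], [0.989, 0.151, 0.0]]
```

```bash
python3 -m inch '[[[0.05,-0.05,0.003,0,0],[0.05,-0.10,0.006,0,0],[0.05,-0.15,0.01,0,0],[0.05,-0.2,0.013,0.03,0],[0.05,-0.25,0.016,0.07,0],[0.05,-0.28,0.018,0.11,0],[0.05,-0.28,0.018,0.11,0],[0.05,-0.28,0.018,0.11,0]]]'; python3 - <<'E'
from h import *
togo([.4935,-.349,.026],9)
a=shot("side","s1.png");b=shot("top","t1.png")
p=np.round(proj("side",[.49,-.345,.06])).astype(int);q=np.round(proj("top",[.49,-.345,.06])).astype(int);print(p,q)
c=lambda im,p:cv2.resize(im[p[1]-40:p[1]+35,p[0]-35:p[0]+35],(400,430),interpolation=cv2.INTER_CUBIC)
cv2.imwrite("pics/c1.png",np.hstack([c(a,p),c(b,q)]))
E
```

```text
clock: 2.48
tcp_pos: [0.4952, -0.3452, 0.1214]
eef_rot: [-0.0, 0.65, 0.76, 0.0]
wrist_force: [1.4, 0.0, 0.1]
width: 0.584
grip_force: 0.0
shift mm [-3.6 -2.3 95.4] turn -0.0 tcp [ 495.2 -345.2  121.4] F [1.4 0.  0.1] w 0.5838417032299663 t 2.475 j7 1.0578588349817697 tools [[-0.156, 0.988, 0.001], [0.988, 0.156, -0.0]]
[304 230] [354 181]
```

View pics/c1.png

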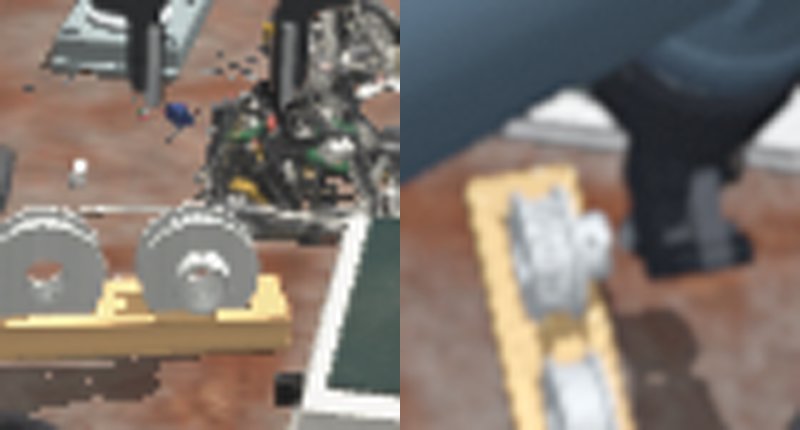

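The side crop shows the fingers straddling the hub, with the hub end at about (305,240) and the fingers' midline at about (307.5,205). I'll check the offset numerically.

```bash
python3 - <<'E'
from h import *
print(proj("side",[.4952,-.3452,.1214]),proj("side",[.4935,-.35,.034]),proj("top",[.4935,-.35,.034]),proj("top",[.4952,-.3452,.1214]))
c,d=ray("side",304.9,239.7)
for y in(-.35,-.346):print(c+d*(y-c[1])/d[1])
a=cv2.imread("pics/s1.png");g=cv2.cvtColor(a,cv2.COLOR_BGR2GRAY)
# hub-side flange silhouette extents (row around the axis), grey levels
for v in(228,232,236):print(v,g[v,288:320].tolist())
E
```

```text
[306.72621957 207.90179743] [305.04376173 240.13262811] [354.1821233  182.42275921] [357.91725445 170.34117428]
[ 0.49310009 -0.35        0.03521632]
[ 0.49304762 -0.346       0.03320508]
228 [139, 137, 134, 133, 136, 139, 140, 187, 174, 135, 141, 216, 178, 238, 216, 223, 217, 237, 219, 212, 146, 140, 136, 103, 90, 70, 66, 80, 104, 100, 106, 104]
232 [129, 128, 128, 128, 130, 133, 133, 182, 136, 130, 132, 133, 132, 133, 136, 135, 135, 134, 134, 132, 133, 133, 136, 136, 179, 165, 142, 140, 138, 134, 133, 133]
236 [110, 106, 110, 112, 117, 128, 133, 133, 131, 129, 132, 134, 182, 216, 173, 155, 150, 177, 232, 238, 205, 139, 136, 136, 137, 139, 123, 99, 98, 96, 94, 95]
```

```bash
python3 -m inch '[[[0.05,-0.003,-0.002,0.03,0],[0.05,-0.003,-0.002,0.05,0],[0.05,-0.003,-0.002,0.05,0]]]'; python3 - <<'E'
from h import *
togo([.493,-.349,.026],9)
E
```

```text
clock: 2.95
tcp_pos: [0.4932, -0.3471, 0.0704]
eef_rot: [-0.001, 0.649, 0.761, 0.0]
wrist_force: [-0.4, -0.3, 0.4]
width: 0.587
grip_force: 0.0
shift mm [-2.  -0.5 44.4] turn 0.1 tcp [ 493.2 -347.1   70.4] F [-0.4 -0.3  0.4] w 0.587006112119404 t 2.95 j7 1.1064329447325236 tools [[-0.157, 0.988, 0.003], [0.988, 0.157, -0.001]]
```

```bash
python3 -m inch '[[[0.05,-0.0025,0,0.02,0],[0.05,-0.0025,0,0.044,0],[0.05,-0.0025,0,0.044,0],[0.02,-0.0025,0,0.044,0],[0.02,-0.0025,0,0.044,0],[0.02,-0.0025,0,0.044,0],[0.02,-0.0025,0,0.044,0],[0.02,-0.0025,0,0.044,0]]]'
```

```text
clock: 3.95
tcp_pos: [0.4943, -0.3521, 0.0278]
eef_rot: [0.001, 0.65, 0.76, -0.0]
wrist_force: [-0.1, -0.6, 0.9]
width: 0.265
grip_force: 58.9
```

```bash
python3 -m inch '[[[0.02,0,0,-0.01,0],[0.02,0,0,-0.03,0],[0.02,0,0,-0.05,0],[0.02,0,0,-0.05,0]]]'; python3 - <<'E'
from h import *
a=shot("side","s2.png");b=shot("top","t2.png")
p=np.round(proj("side",[.49,-.345,.07])).astype(int);q=np.round(proj("top",[.49,-.345,.07])).astype(int)
c=lambda im,p:cv2.resize(im[p[1]-35:p[1]+35,p[0]-35:p[0]+35],(400,400),interpolation=cv2.INTER_CUBIC)
cv2.imwrite("pics/c2.png",np.hstack([c(a,p),c(b,q)]))
E
```

```text
clock: 4.45
tcp_pos: [0.4959, -0.353, 0.0803]
eef_rot: [0.003, 0.65, 0.76, 0.001]
wrist_force: [0.5, -0.4, -0.0]
width: 0.263
grip_force: 58.8
```

View pics/c2.png

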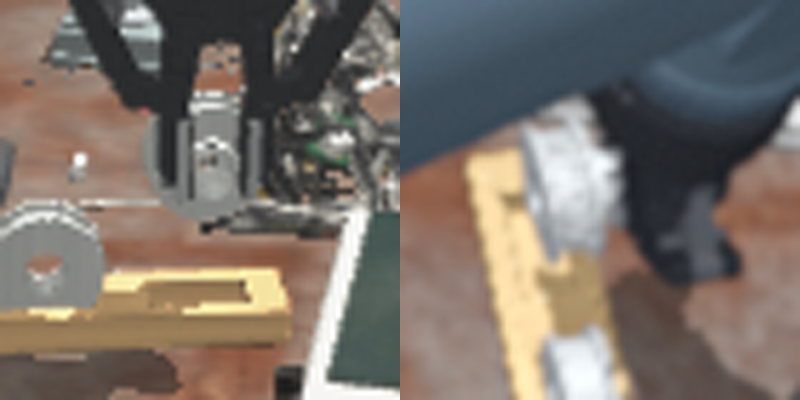

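```bash
python3 - <<'E'
from h import *
p=np.round(proj("side",[.49,-.345,.07])).astype(int);o=p-35
px=lambda x,y:(o[0]+x/5.714,o[1]+y/5.714)
def aty(u,y):
    c,d=ray("side",*u);return c+d*(y-c[1])/d[1]
print("flange top/bot",aty(px(215,93),-.339),aty(px(195,222),-.339))
print("tips",aty(px(190,203),-.363),aty(px(245,200),-.363))
print("L/R flange",aty(px(143,160),-.339),aty(px(268,160),-.339)); togo([.5,-.4,.1],9)
E
```

```text
flange top/bot [ 0.49483448 -0.339       0.1204901 ] [ 0.48766944 -0.339       0.05758189]
tips [ 0.48568996 -0.363       0.07809577] [ 0.50957994 -0.363       0.08054512]
L/R flange [ 0.46383017 -0.339       0.08703041] [ 0.51915085 -0.339       0.08928434]
shift mm [-48.8  -2.1 -22.1] turn -0.0 tcp [ 494.4 -351.5   77.9] F [-1.3  0.7 -1.6] w 0.26429675695366817 t 4.55 j7 1.1054131329181756 tools [[-0.156, 0.988, -0.0], [0.988, 0.156, 0.001]]
```

```bash
python3 -m inch '[[[0.02,-0.025,0,0,0],[0.02,-0.05,0,0,0],[0.02,-0.05,0,0.025,0],[0.02,-0.05,0,0.045,0],[0.02,-0.05,0,0.045,0],[0.02,-0.04,0,0.045,0],[0.02,-0.03,0,0.045,0],[0.02,-0.03,0,0.045,0]]]'; python3 -m inch '[[[0.02,0.005,0,0,0],[0.02,0.010,0,-0.003,0],[0.02,0.010,0,-0.003,0]]]'
```

```text
clock: 5.55
tcp_pos: [0.4997, -0.3823, 0.0338]
eef_rot: [0.002, 0.65, 0.76, -0.0]
wrist_force: [-0.0, -2.9, -1.6]
width: 0.261
grip_force: 58.9
clock: 5.92
tcp_pos: [0.4984, -0.3778, 0.0381]
eef_rot: [0.006, 0.651, 0.759, -0.003]
wrist_force: [0.9, -9.1, -0.9]
width: 0.264
grip_force: 60.5
```

```bash
python3 -m inch '[[[0.02,0.005,0,-0.002,0],[0.02,0.01,0,-0.005,0],[0.02,0.013,0,-0.006,0],[0.02,0.013,0,-0.006,0]]]'; python3 - <<'E'
from h import *
a=shot("side","s3.png")
q=np.round(proj("side",[.49,-.36,.05])).astype(int)
cv2.imwrite("pics/c3.png",cv2.resize(a[q[1]-30:q[1]+30,q[0]-35:q[0]+35],(560,480),interpolation=cv2.INTER_CUBIC))
E
```

```text
clock: 6.42
tcp_pos: [0.4965, -0.3661, 0.0446]
eef_rot: [0.007, 0.651, 0.759, -0.003]
wrist_force: [0.7, -9.5, 0.0]
width: 0.263
grip_force: 65.9
```

View pics/c3.png

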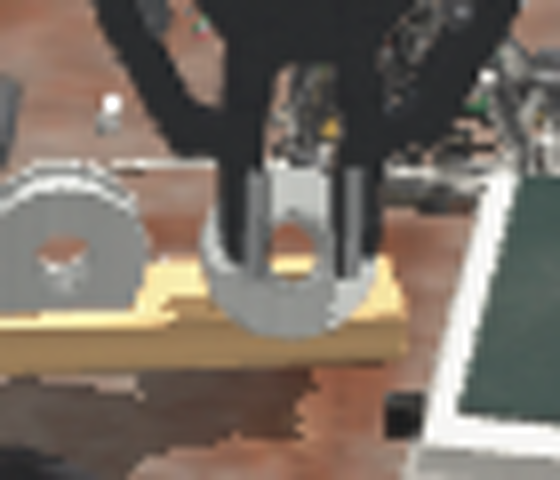

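The pulley is tilting as planned, with the bore now seen tilted at about (290,235) in the crop. I'll continue.

```bash
python3 -m inch '[[[0.02,0.004,0,0,0],[0.02,0.008,0,0.001,0],[0.02,0.012,0,0.002,0],[0.02,0.015,0,0.003,0],[0.02,0.015,0,0.003,0]]]'; python3 -m inch '[[[0.02,0,0,-0.03,0],[0.02,-0.03,0,-0.06,0],[0.02,-0.03,0,-0.06,0]]]';python3 - <<'E'
from h import *
a=shot("side","s4.png")
q=np.round(proj("side",[.49,-.39,.10])).astype(int)
cv2.imwrite("pics/c4.png",cv2.resize(a[q[1]-30:q[1]+30,q[0]-35:q[0]+35],(560,480),interpolation=cv2.INTER_CUBIC))
togo([.4336,-.095,.11],9)
E
```

```text
clock: 7.1
tcp_pos: [0.4956, -0.359, 0.046]
eef_rot: [0.013, 0.652, 0.758, -0.005]
wrist_force: [-0.0, -14.6, 11.4]
width: 0.263
grip_force: 70.6
clock: 7.48
tcp_pos: [0.4988, -0.3766, 0.1018]
eef_rot: [0.003, 0.651, 0.759, 0.0]
wrist_force: [-0.5, 0.0, -1.0]
width: 0.264
grip_force: 70.1
shift mm [285.5 -20.4 -10.5] turn -0.1 tcp [ 497.9 -373.9   99.6] F [ 0.5  0.5 -1.8] w 0.2643138440203231 t 7.525 j7 1.1177830867681389 tools [[-0.155, 0.988, -0.0], [0.988, 0.155, 0.002]]
```

View pics/c4.png

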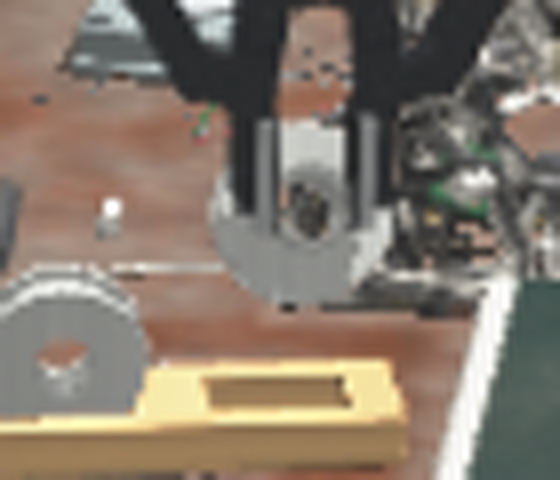

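The crop shows the pulley held by the hub and tilted about 35° hub-up, short of the target because the fingertips block the flange. That is past its tipping angle of about 22°. I'll set it down on clear bench and topple it by pushing the flange with the opened tips.

```bash
python3 -m inch '[[[0.02,0.05,0,0,0],[0.02,0.10,0,0,0],[0.02,0.15,0,0,0],[0.02,0.19,0,0,0],[0.02,0.223,-0.004,0.02,0],[0.02,0.223,-0.004,0.05,0],[0.02,0.223,-0.004,0.060,0],[0.02,0.223,-0.004,0.060,0]]]';  python3 -m inch '[[[0.02,0,0,0.005,0],[0.02,0,0,0.005,0],[0.02,0,0,0.005,0]]]'
```

```text
clock: 8.52
tcp_pos: [0.4574, -0.1532, 0.0374]
eef_rot: [-0.001, 0.65, 0.76, -0.001]
wrist_force: [0.2, -0.2, -0.8]
width: 0.264
grip_force: 70.1
clock: 8.9
tcp_pos: [0.4596, -0.1543, 0.034]
eef_rot: [0.001, 0.65, 0.76, 0.0]
wrist_force: [0.2, -1.0, 2.2]
width: 0.267
grip_force: 70.6
```

```bash
python3 -m inch '[[[0.036,0,0,0,0],[0.036,0.004,0,-0.002,0],[0.036,0.012,0,-0.006,0],[0.036,0.02,0,-0.010,0],[0.036,0.03,0,-0.010,0],[0.036,0.03,0,-0.01,0]]]'; python3 - <<'E'
from h import *
a=shot("side","s5.png");b=shot("top","t5.png")
q=np.round(proj("side",[.46,-.12,.03])).astype(int);p=np.round(proj("top",[.46,-.12,.03])).astype(int);print(q,p)
c=lambda im,p:cv2.resize(im[p[1]-35:p[1]+35,p[0]-35:p[0]+35],(400,400),interpolation=cv2.INTER_CUBIC)
cv2.imwrite("pics/c5.png",np.hstack([c(a,q),c(b,p)]))
E
```

```text
clock: 9.65
tcp_pos: [0.4539, -0.1225, 0.0432]
eef_rot: [-0.0, 0.649, 0.761, 0.0]
wrist_force: [0.2, 0.3, -0.5]
width: 0.421
grip_force: 0.0
[296 207] [256 198]
```

View pics/c5.png

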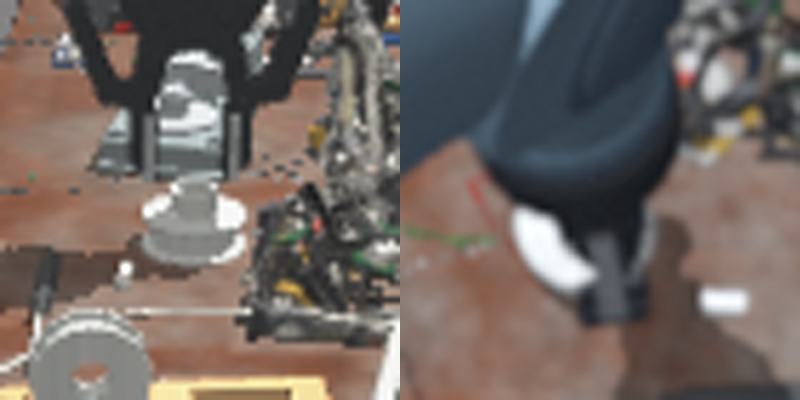

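The side crop shows the pulley flat with the hub up, hub at crop (195,190). I'll lift clear and measure it.

```bash
python3 -m inch '[[[0.05,0,0,-0.03,0],[0.05,0,0,-0.07,0],[0.05,-0.05,0,-0.08,0],[0.05,-0.11,0,-0.08,0],[0.05,-0.16,0,-0.08,0]]]'; python3 - <<'E'
from h import *
a=shot("side","s6.png");b=shot("top","t6.png")
s=b[170:225,225:290];g=cv2.cvtColor(b,cv2.COLOR_BGR2GRAY);hs=cv2.cvtColor(b,cv2.COLOR_BGR2HSV)
m=((hs[...,1]<50)&(g>110)).astype(np.uint8);k=np.zeros_like(m);k[175:225,235:275]=m[175:225,235:275]
n,l,st,ce=cv2.connectedComponentsWithStats(k);i=1+np.argmax(st[1:,4]);print(st[i],ce[i])
cs=cv2.findContours((l==i).astype(np.uint8),0,1)[0][0][:,0]
for z in(.01,.02):
    S=np.array([onz("top",u,v,z)[:2] for u,v in cs])*1000;print(z,cv2.minEnclosingCircle(S.astype(np.float32)))
sg=cv2.resize(a[185:225,270:330],(400,300),interpolation=cv2.INTER_CUBIC)
cv2.imwrite("pics/c6.png",np.hstack([sg,cv2.resize(b[175:220,230:290],(400,300),interpolation=cv2.INTER_CUBIC)]))
togo([.45,-.12,.05],9)
E
```

```text
clock: 10.38
tcp_pos: [0.4795, -0.2844, 0.1237]
eef_rot: [0.001, 0.65, 0.76, 0.0]
wrist_force: [-1.2, 0.5, 0.7]
width: 0.581
grip_force: 0.0
[247 201  20  14 141] [257.5035461 208.4964539]
0.01 ((444.3739013671875, -120.9330062866211), 25.856950759887695)
0.02 ((442.08575439453125, -121.68931579589844), 25.59480857849121)
shift mm [173.5  -2.7  73.2] turn -0.6 tcp [ 477.9 -290.7  124.6] F [-1.1  0.4  0.7] w 0.583476145639639 t 10.475 j7 0.9747383329774031 tools [[-0.146, 0.989, -0.008], [0.989, 0.146, 0.0]]
```

View pics/c6.png

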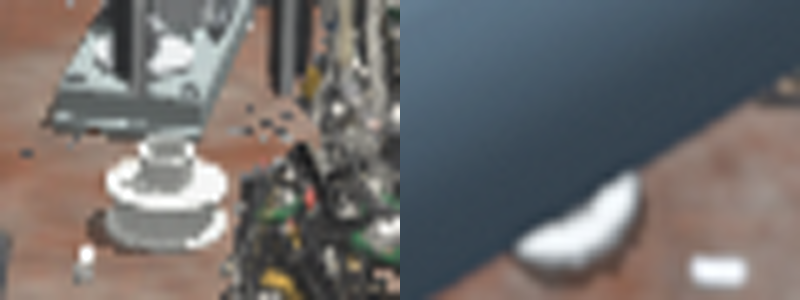

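```bash
python3 - <<'E'
from h import *
from scipy.optimize import least_squares
print(onz("side",295.0,209.4,.02),onz("side",294.8,205,.034))
b=cv2.imread("pics/t6.png");g=cv2.cvtColor(b,cv2.COLOR_BGR2GRAY)
S=[]
for u in range(250,264):
    c=g[196:222,u].astype(int);v=196+np.argmax(c>190);e=next((k for k in range(v,221) if g[k,u]<165 ),None)
    if v>196 and e and g[e-1,u]>165: S.append(onz("top",u,e-.5,.02)[:2]*1000)
S=np.array(S);f=least_squares(lambda p:np.hypot(*(S-p).T)-28,[450,-120],loss="soft_l1");print(f.x,np.round(f.fun,1))
E
```

```text
[ 0.45730476 -0.11844915  0.02      ] [ 0.4563883  -0.11743966  0.034     ]
[ 453.09629742 -112.52475314] [ 0.2 -0.2 -0.4 -0.3 -0.1  0.3  0.9 -0.6  0.4 -0.5  0.9  0.6 -0.8 -0.2]
```

```bash
python3 - <<'E'
from h import *
togo([.456,-.116,.0225],9)
E
python3 -m inch '[[[0.05,0.05,0,0,-0.6],[0.05,0.1,0.001,0,-0.6],[0.05,0.15,0.002,0.03,-0.6],[0.05,0.176,0.004,0.06,-0.6],[0.05,0.176,0.004,0.06,-0.6],[0.05,0.176,0.004,0.06,-0.6]]]'; python3 - <<'E'
from h import *
togo([.456,-.116,.0225],9)
E
```

```text
shift mm [176.8   3.8 100.7] turn -0.6 tcp [ 477.9 -290.7  124.6] F [-1.1  0.4  0.7] w 0.583476145639639 t 10.475 j7 0.9747383329774031 tools [[-0.146, 0.989, -0.008], [0.989, 0.146, 0.0]]
clock: 11.22
tcp_pos: [0.456, -0.1087, 0.0638]
eef_rot: [0.001, 0.646, 0.763, -0.0]
wrist_force: [0.0, -0.3, -0.0]
width: 0.585
grip_force: 0.0
shift mm [-7.2 -1.2 41.3] turn 0.5 tcp [ 456.  -108.7   63.8] F [ 0.  -0.3 -0. ] w 0.584925200389934 t 11.225 j7 0.6863966575231428 tools [[-0.165, 0.986, -0.001], [0.986, 0.165, 0.001]]
```

```bash
python3 -m inch '[[[0.05,-0.007,-0.001,0.01,0],[0.05,-0.007,-0.001,0.03,0],[0.05,-0.007,-0.001,0.041,0],[0.05,-0.007,-0.001,0.041,0],[0.02,-0.007,-0.001,0.041,0],[0.02,-0.007,-0.001,0.041,0],[0.02,-0.007,-0.001,0.041,0],[0.02,-0.007,-0.001,0.041,0],[0.045,-0.007,-0.001,0.041,0],[0.045,-0.007,-0.001,0.041,0]]]'; python3 - <<'E'
from h import *
togo([.456,-.116,.0225],9)
E
```

```text
clock: 12.48
tcp_pos: [0.4556, -0.1142, 0.0222]
eef_rot: [-0.0, 0.645, 0.764, 0.0]
wrist_force: [-0.0, 0.4, 0.1]
width: 0.525
grip_force: 0.0
shift mm [-1.8  0.1 -0.3] turn 0.6 tcp [ 455.6 -114.2   22.2] F [-0.   0.4  0.1] w 0.5250031866514662 t 12.475 j7 0.7795125021172874 tools [[-0.167, 0.986, 0.0], [0.986, 0.167, -0.0]]
```

```bash
python3 -m inch '[[[0.045,0,0,0,10],[0.045,0,0,0,20],[0.045,0,0,0,30],[0.045,0,0,0,40],[0.045,0,0,0,50],[0.045,0,0,0,60],[0.045,0,0,0,70],[0.045,0,0,0,80],[0.045,0,0,0,90],[0.045,0,0,0,90]]]';  python3 -m inch '[[[0.02,0,0,0,0],[0.02,0,0,0,0],[0.02,0,0,0,0],[0.02,0,0,0,0],[0.02,0,0,-0.02,0],[0.02,0,0,-0.05,0],[0.02,0,0,-0.08,0],[0.02,0,0,-0.08,0]]]'; python3 - <<'E'
from h import *
togo([.439,.0246,.085],0)
b=shot("top","t7.png");shot("side","s7.png")
E
```

```text
clock: 13.72
tcp_pos: [0.4555, -0.1144, 0.0219]
eef_rot: [0.0, 0.996, 0.085, -0.001]
wrist_force: [-0.4, 0.3, 0.8]
width: 0.527
grip_force: 0.0
clock: 14.72
tcp_pos: [0.4573, -0.1151, 0.1036]
eef_rot: [0.001, 0.996, 0.084, 0.002]
wrist_force: [1.1, -0.6, -1.9]
width: 0.27
grip_force: 59.2
shift mm [   5.1 -140.8   18.4] turn -80.4 tcp [ 457.3 -115.1  103.6] F [ 1.1 -0.6 -1.9] w 0.27011729431791315 t 14.725 j7 -0.6028228476677948 tools [[0.986, 0.167, 0.004], [0.167, -0.986, 0.001]]
```

```bash
python3 - <<'E'
from h import *
from scipy.optimize import least_squares
for n,f in(("top","t0.png"),("side","s0.png")):
    im=cv2.imread("pics/"+f);g=cv2.GaussianBlur(cv2.cvtColor(im,cv2.COLOR_BGR2GRAY),(3,3),0)
    u0,v0=proj(n,[.439,.0246,.024]);S=[]
    # radial edge search around the seat: bright disc -> darker base
    for th in np.arange(0,360,6):
        e=np.array([np.cos(np.radians(th)),np.sin(np.radians(th))]);best=[]
        for rr in np.arange(21,30,.25):
            q=lambda k:(lambda uv:cv2.getRectSubPix(g.astype(np.float32),(1,1),(float(uv[0]),float(uv[1])))[0,0])(proj(n,[.439+e[0]*k/1e3,.0246+e[1]*k/1e3,.024]))
            best.append((q(rr-1.2)-q(rr+1.2),rr))
        b=max(best)
        if b[0]>12:S.append([439+e[0]*b[1],24.6+e[1]*b[1]])
    S=np.array(S);f=least_squares(lambda p:np.hypot(*(S-p[:2]).T)-p[2],[439,24.6,25],loss="soft_l1");print(n,len(S),f.x,np.abs(f.fun).mean(),(u0,v0))
# held pulley silhouettes: view
a=cv2.imread("pics/s7.png");b=cv2.imread("pics/t7.png")
q=np.round(proj("side",[.457,-.115,.1])).astype(int);p=np.round(proj("side",[.439,.0246,.024])).astype(int);print(q,p)
s0=cv2.imread("pics/s0.png")
c=lambda im,p:cv2.resize(im[p[1]-25:p[1]+25,p[0]-25:p[0]+25],(400,400),interpolation=cv2.INTER_CUBIC)
cv2.imwrite("pics/c7.png",np.hstack([c(a,q),c(s0,p)]))
E
```

```text
top 60 [438.83610327  24.56673617  24.43641786] 0.689824198467922 (np.float64(193.44433226547778), np.float64(208.1722700291791))
side 21 [434.71839604  29.20355809  23.38197051] 1.518996193996878 (np.float64(291.51758013104603), np.float64(191.32744295971514))
[295 184] [292 191]
```

View pics/c7.png

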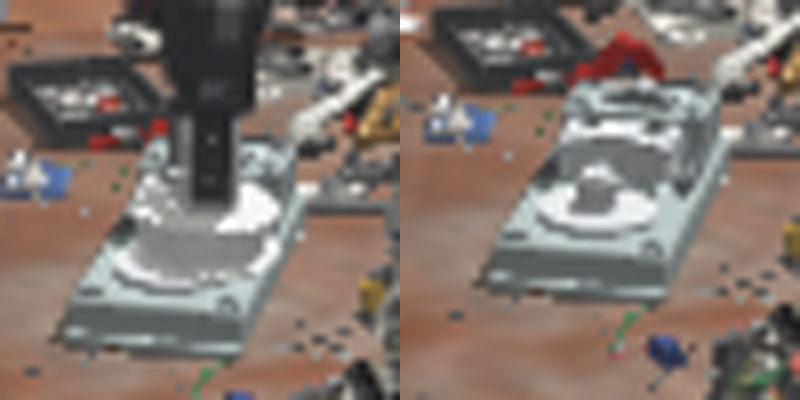

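```bash
python3 -m inch '[[[0.02,0.001,-0.04,0,0],[0.02,0.003,-0.08,0,0],[0.02,0.005,-0.12,0,0],[0.02,0.005,-0.141,0.01,0],[0.02,0.005,-0.141,0.018,0],[0.02,0.005,-0.141,0.018,0],[0.02,0.005,-0.141,0.018,0]]]'; python3 - <<'E'
from h import *
togo([.439,.0245,.060],9)
b=shot("top","t8.png");a=shot("side","s8.png")
togo([.439,.0245,.060],9)
E
```

```text
clock: 15.7
tcp_pos: [0.4373, 0.0234, 0.0843]
eef_rot: [0.0, 0.997, 0.082, 0.0]
wrist_force: [0.0, -0.7, -1.6]
width: 0.272
grip_force: 59.2
shift mm [ 1.9 -0.8 24.3] turn -89.6 tcp [437.3  23.4  84.3] F [ 0.  -0.7 -1.6] w 0.27220343015360493 t 15.7 j7 -0.8446351295249147 tools [[0.987, 0.163, 0.0], [0.163, -0.987, 0.001]]
shift mm [ 1.5 -0.3 24.6] turn -89.6 tcp [437.5  23.9  84.6] F [ 0.2  0.8 -0.7] w 0.2671992505167356 t 15.8 j7 -0.8447453736112875 tools [[0.987, 0.164, 0.001], [0.164, -0.987, 0.0]]
```

Correct and descend onto the spigot, watching the force.

```bash
python3 -m inch '[[[0.02,0.0015,-0.0003,0.01,0],[0.02,0.0015,-0.0003,0.02,0],[0.02,0.0015,-0.0003,0.026,0],[0.02,0.0015,-0.0003,0.029,0],[0.02,0.0015,-0.0003,0.029,0]]]'; python3 - <<'E'
from h import *
togo([.439,.0245,.046],9)
E
```

```text
clock: 16.42
tcp_pos: [0.4385, 0.0257, 0.0551]
eef_rot: [0.0, 0.997, 0.083, -0.0]
wrist_force: [0.3, 0.1, -0.9]
width: 0.268
grip_force: 59.2
shift mm [0.3 1.2 9.1] turn -89.4 tcp [438.5  25.7  55.1] F [ 0.3  0.1 -0.9] w 0.26843729170593733 t 16.425 j7 -0.8069208131049045 tools [[0.986, 0.166, -0.0], [0.166, -0.986, 0.0]]
```

```bash
python3 -m inch '[[[0.02,0,0,0.004,0],[0.02,0,0,0.008,0],[0.02,0,0,0.009,0],[0.02,0,0,0.009,0]]]'
```

```text
clock: 16.92
tcp_pos: [0.4385, 0.0258, 0.0465]
eef_rot: [-0.0, 0.997, 0.083, -0.0]
wrist_force: [-0.9, 0.4, 2.8]
width: 0.265
grip_force: 59.7
```

Contact near home. Press slightly, release and lift, then check.

```bash
python3 -m inch '[[[0.02,0,0,0.001,0],[0.02,0,0,0.001,0],[0.04,0,0,0,0],[0.04,0,0,0,0],[0.04,0,0,0,0],[0.04,0,0,-0.02,0],[0.04,0,0,-0.06,0],[0.0,0,0,-0.08,0],[0.0,0,0,-0.08,0]]]'; python3 - <<'E'
from h import *
a=shot("side","s9.png");b=shot("top","t9.png")
q=np.round(proj("side",[.445,.05,.03])).astype(int);p=np.round(proj("top",[.445,.06,.03])).astype(int)
c=lambda im,p:cv2.resize(im[p[1]-25:p[1]+25,p[0]-33:p[0]+33],(400,300),interpolation=cv2.INTER_CUBIC)
cv2.imwrite("pics/c9.png",np.vstack([c(a,q),c(b,p)]))
togo([.4528,.1172,.055],9)
E
```

```text
clock: 18.05
tcp_pos: [0.4398, 0.0261, 0.1271]
eef_rot: [-0.0, 0.996, 0.084, 0.001]
wrist_force: [-0.5, 0.5, 0.1]
width: 0.053
grip_force: 0.0
shift mm [ 29.7 -87.4  70.6] turn -89.4 tcp [438.2  26.1 125.6] F [ 0.1  0.2 -0.7] w -0.0004682697088524209 t 18.15 j7 -0.900411171806137 tools [[0.986, 0.167, -0.001], [0.167, -0.986, -0.0]]
```

View pics/c9.png

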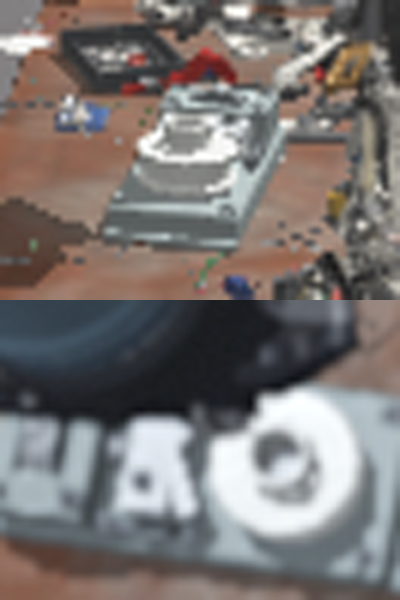

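The crop shows the pulley seated flat, hub up, with the spigot inside the bore at about (285,460) and the wheel slot at left (38,450). Next is the thumbwheel.

```bash
python3 - <<'E'
from h import *
togo([.462,.1174,.058],81.7)
E
python3 -m inch '[[[0,0.004,-0.03,0,9],[0,0.006,-0.06,0.01,18],[0,0.008,-0.086,0.03,18],[0,0.008,-0.086,0.05,18],[0,0.008,-0.086,0.06,18],[0,0.008,-0.086,0.06,18]]]'; python3 - <<'E'
from h import *
togo([.462,.1174,.046],81.7)
E
```

```text
shift mm [ 38.8 -86.1  67.6] turn 17.9 tcp [438.2  26.1 125.6] F [ 0.1  0.2 -0.7] w -0.0004682697088524209 t 18.15 j7 -0.900411171806137 tools [[0.986, 0.167, -0.001], [0.167, -0.986, -0.0]]
clock: 18.9
tcp_pos: [0.4312, 0.111, 0.0653]
eef_rot: [0.001, 0.997, -0.074, -0.001]
wrist_force: [0.5, -0.3, -0.8]
width: 0.002
grip_force: 0.0
shift mm [ 29.6 -10.9  19.3] turn -0.2 tcp [431.2 111.   65.3] F [ 0.5 -0.3 -0.8] w 0.001607263514269005 t 18.9 j7 -1.241893297472573 tools [[0.989, -0.148, -0.002], [-0.148, -0.989, 0.001]]
```

```bash
python3 -m inch '[[[0,0.03,-0.008,0,0],[0,0.03,-0.008,0.008,0],[0,0.03,-0.008,0.018,0],[0,0.03,-0.008,0.019,0],[0,0.03,-0.008,0.019,0]]]'; python3 - <<'E'
from h import *
togo([.462,.1174,.046],81.7)
E
```

```text
clock: 19.52
tcp_pos: [0.4622, 0.1152, 0.047]
eef_rot: [0.0, 0.997, -0.074, -0.001]
wrist_force: [0.9, -0.2, 0.1]
width: 0.001
grip_force: 0.0
shift mm [-0.6 -2.2  1. ] turn -0.2 tcp [462.2 115.2  47. ] F [ 0.9 -0.2  0.1] w 0.0011661380646169456 t 19.525 j7 -1.2240056214484616 tools [[0.989, -0.147, -0.001], [-0.147, -0.989, 0.0]]
```

Press and read the force.

```bash
python3 -m inch '[[[0,0,-0.002,0.003,0],[0,0,-0.002,0.003,0]]]'
```

```text
clock: 19.77
tcp_pos: [0.4649, 0.1159, 0.0455]
eef_rot: [0.001, 0.997, -0.074, 0.002]
wrist_force: [0.1, -1.8, 5.4]
width: 0.0
grip_force: 2.7
```

```bash
python3 -m inch '[[[0,-0.004,0,0.0005,0],[0,-0.01,0,0.0005,0],[0,-0.016,0,0.0005,0],[0,-0.022,0,0.0005,0]]]'; python3 - <<'E'
from h import *
b=shot("side","s10.png")
E
python3 -m inch '[[[0,0,0,-0.008,0],[0,0.012,0,-0.008,0],[0,0.022,0,-0.008,0],[0,0.022,0,-0.003,0],[0,0.022,0,0.0,0],[0,0.022,0,0.0,0]]]'; python3 - <<'E'
from h import *
b=shot("top","t11.png");b=shot("side","s11.png");p=np.round(proj("side",[.445,.06,.04])).astype(int)
im=[cv2.resize(cv2.imread("pics/"+f)[p[1]-22:p[1]+22,p[0]-22:p[0]+22],(400,400),interpolation=cv2.INTER_CUBIC) for f in("s9.png","s11.png")]
cv2.imwrite("pics/c11.png",np.hstack(im))
E
```

```text
clock: 20.27
tcp_pos: [0.445, 0.1188, 0.0459]
eef_rot: [0.001, 0.997, -0.074, 0.004]
wrist_force: [1.1, -3.1, 7.2]
width: -0.002
grip_force: 3.5
clock: 21.08
tcp_pos: [0.4664, 0.1171, 0.0451]
eef_rot: [-0.0, 0.997, -0.074, 0.003]
wrist_force: [1.2, 0.1, 7.1]
width: 0.003
grip_force: 3.6
```

```bash
python3 -m inch '[[[0,-0.006,0,0.0005,0],[0,-0.012,0,0.0005,0],[0,-0.018,0,0.0005,0],[0,-0.025,0,0.0005,0],[0,-0.025,0,-0.008,0],[0,-0.012,0,-0.008,0],[0,-0.004,0,-0.008,0],[0,-0.004,0,-0.003,0],[0,-0.004,0,0.0005,0],[0,-0.004,0,0.0005,0]]]';python3 -m inch '[[[0,-0.006,0,0.0005,0],[0,-0.012,0,0.0005,0],[0,-0.018,0,0.0005,0],[0,-0.021,0,0.0005,0]]]'
python3 - <<'E'
from h import *
b=shot("top","t12.png");
# jaw: bright patch between wheel block and pulley; profile along clamp y at z=.041
e=np.array([.144,.9895]);x=np.array([.9895,-.144]);s0=np.array([.4388,.0246])
for f in("t0.png","t9.png","t11.png","t12.png"):
    g=cv2.cvtColor(cv2.imread("pics/"+f),cv2.COLOR_BGR2GRAY).astype(np.float32);row=[]
    for k in range(20,76,2):
        vs=[cv2.getRectSubPix(g,(1,1),tuple(map(float,proj("top",[*(s0+e*k/1e3+x*o/1e3),.041]))))[0,0] for o in(-18,-15,-12)]
        row.append(int(np.mean(vs)))
    print(f,row)
E
```

```text
clock: 22.42
tcp_pos: [0.4635, 0.1174, 0.0455]
eef_rot: [-0.0, 0.997, -0.074, 0.004]
wrist_force: [1.5, -0.1, 12.1]
width: -0.001
grip_force: 6.5
clock: 22.92
tcp_pos: [0.4428, 0.1205, 0.0453]
eef_rot: [-0.0, 0.997, -0.074, 0.004]
wrist_force: [-0.2, -1.2, 14.2]
width: -0.002
grip_force: 6.7
t0.png [176, 176, 176, 171, 155, 143, 140, 178, 210, 218, 212, 206, 210, 213, 195, 157, 134, 146, 176, 196, 188, 148, 107, 84, 70, 74, 104, 145]
t9.png [240, 230, 213, 193, 167, 149, 147, 186, 218, 226, 220, 214, 218, 221, 204, 165, 141, 154, 184, 205, 196, 156, 113, 90, 75, 79, 111, 153]
t11.png [154, 151, 145, 135, 125, 119, 127, 138, 139, 137, 138, 137, 126, 105, 86, 87, 108, 128, 130, 121, 113, 112, 109, 97, 81, 75, 83, 98]
t12.png [240, 238, 236, 232, 224, 219, 221, 224, 207, 177, 158, 167, 196, 214, 205, 183, 174, 172, 170, 168, 162, 145, 117, 95, 79, 76, 86, 98]
```

```bash
python3 -m inch '[[[0,0,0,-0.008,0],[0,0.012,0,-0.008,0],[0,0.021,0,-0.008,0],[0,0.021,0,-0.003,0],[0,0.021,0,0,0],[0,0.015,0,0,0],[0,0.009,0,0,0],[0,0.003,0,0,0],[0,0,0,0,0]]]'
python3 - <<'E'
from h import *
b=shot("top","t13.png");
e=np.array([.144,.9895]);x=np.array([.9895,-.144]);s0=np.array([.4388,.0246])
for f in("t12.png","t13.png"):
    g=cv2.cvtColor(cv2.imread("pics/"+f),cv2.COLOR_BGR2GRAY).astype(np.float32)
    print(f,[int(np.mean([cv2.getRectSubPix(g,(1,1),tuple(map(float,proj("top",[*(s0+e*k/1e3+x*o/1e3),.041]))))[0,0] for o in(-18,-15,-12)])) for k in range(20,76,2)])
E
```

```text
clock: 24.1
tcp_pos: [0.4461, 0.1206, 0.0457]
eef_rot: [-0.0, 0.997, -0.074, 0.008]
wrist_force: [6.5, -1.6, 9.8]
width: -0.0
grip_force: 4.8
t12.png [240, 238, 236, 232, 224, 219, 221, 224, 207, 177, 158, 167, 196, 214, 205, 183, 174, 172, 170, 168, 162, 145, 117, 95, 79, 76, 86, 98]
t13.png [243, 239, 234, 226, 221, 226, 230, 218, 186, 160, 163, 189, 209, 208, 187, 177, 174, 173, 171, 169, 162, 144, 116, 94, 79, 76, 87, 104]
```

The drag rose to 6.5 N and the jaw nearly stopped, so it is bearing on the pulley. One more firm stroke.

```bash
python3 -m inch '[[[0,0,0,-0.008,0],[0,0.012,0,-0.008,0],[0,0.019,0,-0.008,0],[0,0.019,0,-0.003,0],[0,0.019,0,0.001,0],[0,0.014,0,0.001,0],[0,0.009,0,0.001,0],[0,0.005,0,0.001,0]]]'
python3 - <<'E'
from h import *
b=shot("top","t14.png");
e=np.array([.144,.9895]);x=np.array([.9895,-.144]);s0=np.array([.4388,.0246])
for f in("t13.png","t14.png"):
    g=cv2.cvtColor(cv2.imread("pics/"+f),cv2.COLOR_BGR2GRAY).astype(np.float32)
    print(f,[int(np.mean([cv2.getRectSubPix(g,(1,1),tuple(map(float,proj("top",[*(s0+e*k/1e3+x*o/1e3),.041]))))[0,0] for o in(-18,-15,-12)])) for k in range(20,76,2)])
E
python3 -m inch '[[[0,0,0,-0.008,0],[0,0,0,-0.03,0],[0,-0.02,0,-0.08,0],[0,-0.02,0,-0.1,0],[0,-0.02,0,-0.1,0],[0,-0.02,0,-0.1,0]]]'
python3 - <<'E'
from h import *
shot("side","s15.png");b=shot("top","t15.png")
e=np.array([.144,.9895]);x=np.array([.9895,-.144]);s0=np.array([.4388,.0246])
g=cv2.cvtColor(b,cv2.COLOR_BGR2GRAY).astype(np.float32)
print([int(np.mean([cv2.getRectSubPix(g,(1,1),tuple(map(float,proj("top",[*(s0+e*k/1e3+x*o/1e3),.041]))))[0,0] for o in(-18,-15,-12)])) for k in range(20,76,2)])
# pulley shift between t9 (let go) and now, top flange crop
a=cv2.imread("pics/s9.png",0).astype(np.float32);c=cv2.imread("pics/s15.png",0).astype(np.float32)
q=np.round(proj("side",[.439,.02,.048])).astype(int);A=a[q[1]-3:q[1]+16,q[0]-16:q[0]+16];m=cv2.matchTemplate(c[q[1]-9:q[1]+22,q[0]-22:q[0]+22],A,5);print(m.max(),np.unravel_index(m.argmax(),m.shape))
E
```

```text
clock: 25.15
tcp_pos: [0.4532, 0.119, 0.0458]
eef_rot: [0.0, 0.997, -0.075, 0.01]
wrist_force: [8.3, -2.8, 12.0]
width: 0.002
grip_force: 5.8
t13.png [243, 239, 234, 226, 221, 226, 230, 218, 186, 160, 163, 189, 209, 208, 187, 177, 174, 173, 171, 169, 162, 144, 116, 94, 79, 76, 87, 104]
t14.png [243, 239, 235, 227, 216, 214, 211, 193, 154, 119, 119, 140, 159, 170, 176, 177, 176, 174, 169, 164, 155, 140, 115, 96, 80, 74, 81, 96]
clock: 25.95
tcp_pos: [0.4224, 0.1234, 0.1405]
eef_rot: [0.0, 0.997, -0.073, -0.001]
wrist_force: [-0.1, 0.4, -0.8]
width: -0.0
grip_force: 0.0
[235, 232, 231, 225, 219, 220, 223, 217, 190, 157, 151, 176, 205, 213, 194, 177, 171, 170, 168, 166, 160, 142, 114, 92, 76, 80, 112, 154]
0.92435026 (np.int64(6), np.int64(6))
```

The clamp bears firmly with about 8 N at the rim. One more long stroke for margin.

```bash
python3 -m inch '[[[0,0.03,0,0.05,0],[0,0.034,0,0.09,0],[0,0.034,0,0.099,0],[0,0.034,0,0.102,0],[0,0.028,0,0.102,0],[0,0.022,0,0.102,0],[0,0.016,0,0.102,0],[0,0.012,0,0.102,0],[0,0.012,0,0.102,0]]]'
python3 - <<'E'
from h import *
togo([.4521,.1188,.046],81.7)
E
python3 -m inch '[[[0,0,0,-0.008,0],[0,0,0,-0.03,0],[0,-0.015,0,-0.08,0],[0,-0.015,0,-0.1,0],[0,-0.015,0,-0.1,0],[0,-0.015,0,-0.1,0]]]'
python3 - <<'E'
from h import *
b=shot("top","t16.png");c=shot("side","s16.png")
e=np.array([.144,.9895]);x=np.array([.9895,-.144]);s0=np.array([.4388,.0246])
for f in("t15.png","t16.png"):
    g=cv2.cvtColor(cv2.imread("pics/"+f),cv2.COLOR_BGR2GRAY).astype(np.float32)
    print([int(np.mean([cv2.getRectSubPix(g,(1,1),tuple(map(float,proj("top",[*(s0+e*k/1e3+x*o/1e3),.041]))))[0,0] for o in(-18,-15,-12)])) for k in range(30,52,1)])
E
```

```text
clock: 27.18
tcp_pos: [0.4472, 0.1199, 0.0454]
eef_rot: [-0.001, 0.997, -0.075, 0.011]
wrist_force: [4.4, -3.0, 27.0]
width: -0.001
grip_force: 13.8
shift mm [ 5.   0.4 -0.5] turn -0.3 tcp [447.2 119.9  45.4] F [ 4.4 -3.  27. ] w -0.0008905601619467769 t 27.175 j7 -1.2903727032717718 tools [[0.988, -0.15, 0.021], [-0.15, -0.989, -0.003]]
clock: 27.92
tcp_pos: [0.4195, 0.1236, 0.1385]
eef_rot: [0.0, 0.997, -0.073, -0.001]
wrist_force: [-1.1, -0.2, 0.0]
width: 0.003
grip_force: 0.0
[220, 222, 223, 222, 217, 205, 190, 174, 157, 148, 151, 159, 176, 194, 205, 213, 213, 205, 194, 185, 177, 173]
[220, 219, 212, 198, 182, 166, 152, 148, 149, 158, 173, 187, 197, 205, 205, 200, 192, 184, 178, 175, 173, 173]
```

The jaw went about 1.8 mm further and stayed there. Repeat once to confirm it is firm.

```bash
python3 -m inch '[[[0,0.03,0,0.05,0],[0,0.034,0,0.09,0],[0,0.034,0,0.099,0],[0,0.034,0,0.102,0],[0,0.028,0,0.102,0],[0,0.022,0,0.102,0],[0,0.016,0,0.102,0],[0,0.012,0,0.102,0]]]'
python3 -m inch '[[[0,0,0,-0.008,0],[0,0,0,-0.03,0],[0,-0.015,0,-0.08,0],[0,-0.015,0,-0.1,0],[0,-0.015,0,-0.1,0],[0,-0.015,0,-0.1,0]]]'
python3 - <<'E'
from h import *
b=shot("top","t17.png");c=shot("side","s17.png")
e=np.array([.144,.9895]);x=np.array([.9895,-.144]);s0=np.array([.4388,.0246])
for f in("t16.png","t17.png"):
    g=cv2.cvtColor(cv2.imread("pics/"+f),cv2.COLOR_BGR2GRAY).astype(np.float32)
    print([int(np.mean([cv2.getRectSubPix(g,(1,1),tuple(map(float,proj("top",[*(s0+e*k/1e3+x*o/1e3),.041]))))[0,0] for o in(-18,-15,-12)])) for k in range(30,52,1)])
a=cv2.imread("pics/s9.png",0).astype(np.float32);c=cv2.imread("pics/s17.png",0).astype(np.float32)
q=np.round(proj("side",[.439,.02,.048])).astype(int);A=a[q[1]-3:q[1]+16,q[0]-16:q[0]+16];m=cv2.matchTemplate(c[q[1]-9:q[1]+22,q[0]-22:q[0]+22],A,5);print(m.max(),np.unravel_index(m.argmax(),m.shape))
togo([.4,.1,.1],81)
E
```

```text
clock: 29.02
tcp_pos: [0.4513, 0.1202, 0.0455]
eef_rot: [-0.001, 0.997, -0.076, 0.018]
wrist_force: [13.4, -3.0, 26.9]
width: -0.004
grip_force: 13.4
clock: 29.78
tcp_pos: [0.4164, 0.1239, 0.1364]
eef_rot: [0.001, 0.997, -0.073, -0.001]
wrist_force: [-0.3, 0.5, 0.9]
width: 0.001
grip_force: 0.0
[220, 219, 212, 198, 182, 166, 152, 148, 149, 158, 173, 187, 197, 205, 205, 200, 192, 184, 178, 175, 173, 173]
[218, 218, 210, 197, 182, 166, 153, 148, 148, 154, 169, 184, 196, 204, 206, 202, 193, 184, 178, 174, 173, 172]
0.8953629 (np.int64(6), np.int64(6))
shift mm [-12.9  25.8  36.5] turn 0.6 tcp [416.6 123.7 136.5] F [ 0.9 -0.5 -0.5] w -0.0031378223388784064 t 29.875 j7 -1.4942992307994245 tools [[0.989, -0.147, -0.002], [-0.147, -0.989, 0.002]]
```

The wheel now stalls at 13 N, the jaw no longer moves, and the pulley sits where it was released. Handing in.

```bash
python3 - <<'E'
from bench import r
print(r.finish_job())
E
```

```text
the job is handed in; nothing more can be done
None
```

I laid the pulley flat and released it, seated it hub up on the spigot, clamped it until the thumbwheel stalled at about 13 N, and handed the job in at about 30 s. The hand-in returned no verdict, and I viewed 11 pictures against the limit of 10.

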